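# Centre the specimen on the compression platen

## Task

The white test specimen stands off-centre on the round dark steel platen. With light taps or nudges of the fingertips low on its side, slide it until it stands inside the innermost engraved ring, centred and upright; do not tip it, do not grip or lift it, and leave all the other things where they are. Finish clear of it.

Things in the scene. Friction and masses are not known exactly. Their poses are not given: they have to be found in the camera images.
- specimen: white test specimen, a cylinder 25 mm across, 66 mm tall, 55 to 90 g, standing loose on end on the platen, 16 to 30 mm off its centre in any direction. Origin: centre of its underside; z along its axis. It slides on the steel (friction 0.5 to 0.7) when nudged near its foot; it rocks or falls if the push bears only more than about 17 mm above the platen
- platen_top (a point): centre of the dark level top face of the lower compression platen, a fixed steel disc 96 mm across; this face lies 102 mm above the work surface. Light thin rings are engraved round this point, of inner radius 16.5 mm (innermost), 29 and 40 mm. Apart from the specimen, nothing within 150 mm of it stands higher than 25 mm above this face
- carriage: dark carriage plate under the platen, 200 mm in x and 340 mm in y, its top 44 mm below the platen's face, clamped on the rails of a slideway that runs along y. The platen's neck and bolted flange (150 mm across, 20 mm high with its bolts) stand at its middle. Origin 28 mm below the plate's top, under the platen's centre
- next_specimen: the next specimen, a clear amber cylinder 25 mm across and 66 mm tall, standing on the carriage plate 130 to 145 mm to the left (+y) of the platen's centre; origin at the centre of its underside. To be left alone
- hex_key: black L-shaped hex key, legs 140 and 35 mm, 8 mm thick, lying on the carriage plate about 130 mm to the right (-y) of the platen's centre; origin under the middle of the long leg. To be left alone
- caliper: digital caliper lying on the table between robot and slideway, 235 mm long, 13 mm high; origin under the middle of its beam. To be left alone
- seat_block: round steel and brass spherical seat block, 66 mm across, 48 mm tall, standing on the table; origin at the centre of its underside. To be left alone
- brush: small brush lying on the table between robot and slideway; origin at its underside. To be left alone
- bottle: white closed bottle with red cap, 48 mm across, 120 mm tall, standing on the table at the front right; origin at the centre of its underside. To be left alone
Things that resemble listed ones, but are neither listed nor needed, are in the scene too. What is shaped like the specimen but red is not meant.

How it is judged (in metres and radians):
At the end, for the whole second after the job is handed in: The specimen stands upright (within 3 degrees) and at rest on the platen, with its axis within 4 mm of the platen's centre, so that its whole foot is inside the innermost ring; no other thing has moved 15 mm or more (horizontal distance between specimen and platen_top below 0.004 m and angle between specimen's own z axis and vertical below 0.05 rad and height (world z) of specimen between 0.098 and 0.105 m and linear speed of specimen below 0.01 m/s and distance of each of next_specimen, hex_key, caliper, seat_block, brush, bottle from where it was at the start of the episode below 0.015 m); the robot touches nothing.
It fails at once if the specimen is tipped: it leans more than 20 degrees (angle between specimen's own z axis and vertical above 0.35 rad).
It fails at once if the specimen is lifted off the platen (more than 10 mm) (height (world z) of specimen above 0.112 m).
It fails at once if the specimen is knocked off the platen (height (world z) of specimen below 0.09 m).
It fails at once if the specimen is struck, shoved or squeezed with more than 12 N (contact force between any of the arm, the fingers and specimen above 12 N).
It fails at once if another thing is moved more than 15 mm (distance of any of next_specimen, hex_key, caliper, seat_block, brush, bottle from where it was at the start of the episode above 0.015 m).
It also fails if it takes over 48 s, if anything falls off the work surface, if the arm or the gripper's body presses on something with over 40 N, if the wrist force passes 120 N, or if a joint passes its speed limit or range.

## Robot

A 6-joint arm with a two-finger parallel gripper is mounted at the origin on the work surface. World frame = base frame: x ahead of the robot, y to its left, z up, the work surface at z = 0. Lengths are in mm, angles in rad, forces in N, time in s.
With the tool pointing down it reaches from about 275 to 750 mm from the base axis. Payload 10.2 kg.
Tool frame: the origin (TCP) lies midway between the tips of the shut fingers; the grasp point (between the pads) lies 19 mm behind it (ctrl.grasp_offset is the distance from the TCP to the grasp point, in mm); z points along the fingers, y is the line along which they close (so a half turn about z gives the same grasp; the last joint's range is limited). The gripper opens to 85 mm and grips with 20 to 120 N. Pads are 22 mm wide; open, the fingers measure 114 mm over their backs; the gripper's body (76 mm by 85 mm) begins 54 mm behind the grasp point. The pads swing forward as they close: fully open they stand 13 mm farther back than shut.
Start: joints at [1.062, 0.313, 1.498, -0, 1.331, -0.223], TCP at [148.023, 503.706, 231.294] pointing down, gripper open.
Joint ranges: [-2.94, 2.94], [-0.97, 2.17], [0.19, 2.56], [-1.23, 4.37], [0.02, 3.11], [-2.88, 2.88]. Speed limits (rad/s): [2.39, 2.39, 3.01, 3.14, 3.14, 3.14].

## Interface

Orientations are given as a unit quaternion [w, x, y, z].
In Python, from rig import ctrl, viewer, models gives the robot as it stands. The module is installed in compiled form; this text tells all that it offers.
- The arm moves only by the shell command python3 -m pendant 'ROWS' [OPENING] [FORCE]. ROWS is text: rows parted by semicolons, each of 4 numbers parted by spaces: the shift along the tool's x, y, z in m, then the turn about the tool's z in rad. In form: x y z yaw; .... A call has 1 to 10 rows; each row shifts and turns the commanded pose from where the row before left it, along the tool's axes as they then stand; what a row does not reach is not made up. A row lasts 1/8 s, in which the tool goes at most 62.5 mm and 10.7 degrees, less where a joint would pass 70% of its speed; a pose out of reach is approached as far as the arm can. A call is refused whole if a number of a shift passes 0.0625 or a number of a turn 0.188, either way. A call with a gripper value outside its range is refused whole. OPENING is the opening, from 0 (shut) to 1 (fully open), set as the call begins (- or left out, the last holds). The fingers move at their own pace and stop on an object; FORCE is the grip in N (left out, the last holds). Time passes only in rows, so rows that do not move let the fingers close. It gives the time, the measured TCP pose, the force, the opening and the grip force at its end, in the units of the state.
- ctrl.sense(): the state, without advancing time (a new reading comes with each control period).
- viewer.capture(name): name is "scene" or "top" or "wrist"; returns a dict with "color" (420x560x3 uint8, red, green, blue), "vertical_fov" (degrees; the focal length in pixels is half the picture's height over the tangent of half this angle, whatever the lens; pixels are square), "cx", "cy" (the principal point, pixels), "dist" ([k1, k2, p1, p2, k3] as OpenCV has them; the pictures are not rectified), "pose" (4x4, takes a point from camera to world coordinates). Camera axes: x right, y down, z forward; pixel columns grow to the right and rows downward; lengths in mm; the calibration is good to about 2 mm. A picture is of the moment at which its call begins. There is no depth.
- ctrl.finish_job(): hands the job in; it is judged then, once.
Trained networks look in the newest picture that a camera, given by its name, has taken for a name from the list of things; names that differ only in an ending like _2 or _b are one class to them, and where a whole thing is asked for, a point or a joint stands for the part that bears it (a point fixed in the world has none). Each returns a list of dicts, best first, with "p" (0 to 1); they miss things now and then, are a little off and sometimes report something else, mostly with a low value. They report only what shows in the picture. A call takes as long as a camera call. They do not tell look-alikes from the thing itself.
- models.boxes_of(camera, query): "at" ([x, y, z] in mm, in world coordinates, good to about 4 mm: the middle of the surface that is visible of it).
The state is a dict: "time_s": time; "joints": joint angles; "dq": joint speeds; "tau": joint torques, N m; "eef_pos": TCP position; "ee_rot": TCP orientation; "force": force on the tool from outside, world axes, zero at the start; "wrist_torque": the same for the moment, N m; "grip_width": opening from 0.0 (shut) to 1.0 (fully open); "grip_force": force on a finger pad.
Only numpy, scipy, OpenCV 4.12 (cv2) and the standard library are available. Lean on these libraries where they do the work, as an engineer would, in place of code of your own. Each camera call takes 0.05 s, during which the arm holds its last target. There are 200 camera calls.

## Working session

There is one attempt and no reset: what is moved stays moved. The work goes in short steps, Python scripts to look and compute and a shell command to move; the robot and the scene stay as the last step left them, time stands still between calls to the robot, and variables do not carry over. Pictures are saved under pics/ and viewed, at most 10 in all, crops included, and the job is handed in when it is done.

```bash
mkdir -p pics
cat > h.py <<'E'
import numpy as np, cv2
from rig import ctrl, viewer, models
def K(c):
    f=c["color"].shape[0]/2/np.tan(np.radians(c["vertical_fov"])/2)
    return np.array([[f,0,c["cx"]],[0,f,c["cy"]],[0,0,1.]])
def onplane(c,uv,z):
    p=cv2.undistortPoints(np.array(uv,float).reshape(-1,1,2),K(c),np.array(c["dist"],float)).reshape(-1,2)
    T=np.array(c["pose"]); d=np.c_[p,np.ones(len(p))]@T[:3,:3].T; o=T[:3,3]
    return o+d*((z-o[2])/d[:,2])[:,None]
def proj(c,P):
    T=np.linalg.inv(np.array(c["pose"]));P=np.array(P,float).reshape(-1,3)
    r,_=cv2.Rodrigues(T[:3,:3]); return cv2.projectPoints(P,r,T[:3,3],K(c),np.array(c["dist"],float))[0].reshape(-1,2)
def save(c,n,crop=None,s=1):
    im=c["color"][:,:,::-1]
    if crop: u0,v0,u1,v1=crop; im=im[v0:v1,u0:u1]
    cv2.imwrite("pics/"+n,cv2.resize(im,None,fx=s,fy=s,interpolation=cv2.INTER_CUBIC))
E
python3 - <<'E'
from h import *
for n in ("scene","top"):
    c=viewer.capture(n); save(c,n+"0.png"); print(n,np.array(c["pose"])[:3,3])
    for q in ("specimen","platen_top","carriage","next_specimen"):
        print(q,[(np.round(b["at"]),round(b["p"],2)) for b in models.boxes_of(n,q)])
s=ctrl.sense();print(s["time_s"],s["eef_pos"],s["ee_rot"],s["grip_width"])
E
```

```text
scene [1093.16435854  -66.27253808  818.47261854]
specimen [(array([657., -34., 152.]), 0.59), (array([812., -93.,  65.]), 0.57), (array([ 489., -209.,   49.]), 0.55)]
platen_top [(array([650., -20.,  73.]), 0.9)]
carriage [(array([657., -46.,  57.]), 0.93)]
next_specimen [(array([621., 115., 110.]), 0.49)]
top [ 445.59120971  -42.15965141 1041.01665551]
specimen [(array([429., 270.,  27.]), 0.67), (array([ 476., -201.,   72.]), 0.62), (array([640., -39., 169.]), 0.61), (array([792., -87.,  65.]), 0.56), (array([ 428., -334.,   76.]), 0.3)]
platen_top [(array([618., -18.,  74.]), 0.56)]
carriage []
next_specimen [(array([609., 117., 124.]), 0.65)]
0.5 [148.01471481 503.70332377 231.26883475] [-1.08484680e-05  1.42409401e-01  9.89807841e-01 -2.70737184e-05] 1.0011112468499346
```

View pics/scene0.png

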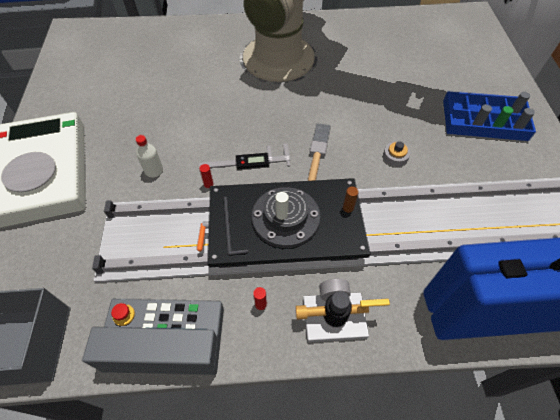

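View pics/top0.png

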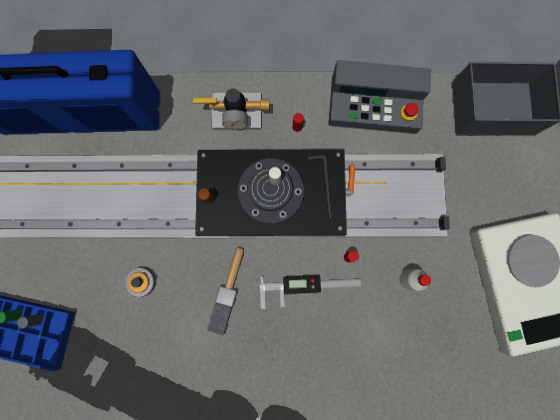

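The top view shows the platen rings around (271,187) with the specimen's top at (275,173). The scene view shows the specimen at (282,205). The red cylinders are decoys. Next I'll zoom in for the numbers.

Run:
```python
from h import *
a=viewer.capture("scene");b=viewer.capture("top")
A=cv2.resize(a["color"][170:260,235:335,::-1],None,fx=4,fy=6.6/1.65,interpolation=cv2.INTER_CUBIC)
B=cv2.resize(b["color"][140:230,220:320,::-1],None,fx=4,fy=4,interpolation=cv2.INTER_CUBIC)
cv2.imwrite("pics/z1.png",np.hstack([A,B]))
print(onplane(b,[[271,187]],102),onplane(b,[[275,173]],168),onplane(a,[[281,217]],102),onplane(a,[[282,197]],168))
w=viewer.capture("wrist");T=np.array(w["pose"]);print(T[:3]);print(w["vertical_fov"])
```

```text
[[629.56069601 -27.27980258 102.        ]] [[645.56740623 -36.51920455 168.        ]] [[656.41453918 -34.36715488 102.        ]] [[651.18615894 -32.21625246 168.        ]]
[[ 2.82329725e-01  9.18300357e-01  2.77514650e-01  7.78110630e+01]
 [ 9.59317305e-01 -2.70112054e-01 -8.21570868e-02  5.25320232e+02]
 [-4.84830211e-04  2.89419994e-01 -9.57202085e-01  3.73861273e+02]]
67.97844850704104
```

View pics/z1.png

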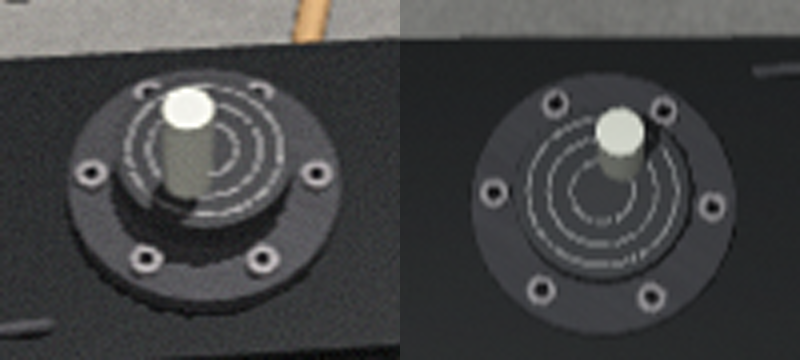

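The zoom shows the outer ring centred at about (270.9,188) in top and (285.9,207) in scene. The specimen's top is at (275,173) in top and its foot at about (281.7,217) in scene. I'll approach high and then look with the wrist camera.

Run:
```python
from h import *
a=viewer.capture("scene");b=viewer.capture("top")
print("platen",onplane(b,[[270.9,188]],102),onplane(a,[[285.9,207]],102))
print("spec",onplane(b,[[275,173]],168),onplane(a,[[281.7,217]],102),onplane(a,[[235+187.5/4,170+107/4]],168))
```

```text
platen [[627.34752898 -27.05749079 102.        ]] [[632.40426492 -22.32935896 102.        ]]
spec [[645.56740623 -36.51920455 168.        ]] [[656.51227373 -32.91417159 102.        ]] [[650.58111387 -32.41820673 168.        ]]
```

```bash
python3 -m pendant '-.042 -.024 0 0;-.042 -.024 0 0;-.042 -.024 0 0;-.042 -.024 0 0;-.042 -.024 0 0;-.042 -.024 0 0;-.042 -.024 0 0;-.042 -.024 0 0;-.042 -.024 0 0;-.042 -.024 0 0' 0.17 20 && python3 -m pendant '-.042 -.024 0 0;-.042 -.024 0 0;-.042 -.024 0 0;-.042 -.024 0 0;-.042 -.024 0 0;-.042 -.02 0 0;0 0 0 .137;0 0 0 0'
python3 - <<'E'
from h import *
c=viewer.capture("wrist");save(c,"w1.png");T=np.array(c["pose"]);s=ctrl.sense()
print(s["time_s"],s["eef_pos"],s["ee_rot"],s["grip_width"],s["force"])
print("proj platen,spec foot, spec top",proj(c,[[630,-25,102],[649,-34,102],[649,-34,168]]))
for q in ("specimen","platen_top"): print(q,[(np.round(b["at"]),round(b["p"],2)) for b in models.boxes_of("wrist",q)])
E
```

```text
time_s: 2.0
eef_pos: [484.3, 153.7, 231.4]
ee_rot: [0.0, 0.142, 0.99, 0.0]
force: [-0.2, 1.0, -0.7]
grip_width: 0.168
grip_force: 0.0
time_s: 3.0
eef_pos: [685.7, -50.5, 230.8]
ee_rot: [-0.0, 0.209, 0.978, 0.0]
force: [0.3, 0.7, 0.2]
grip_width: 0.169
grip_force: 0.0
3.05 [685.5279188  -50.18306018 231.18251188] [-1.53958114e-04  2.08482438e-01  9.78026098e-01  1.54822162e-05] 0.169977798181807 [-0.61966836 -0.14274765  0.51469488]
proj platen,spec foot, spec top [[280.27212356 129.04811904]
 [279.79818291 154.13924657]
 [279.46432796 166.45373969]]
specimen [(array([ 489., -204.,   54.]), 0.98), (array([787., -91.,  50.]), 0.84), (array([646., -32., 168.]), 0.66)]
platen_top [(array([621., -14.,  75.]), 0.88)]
```

View pics/w1.png

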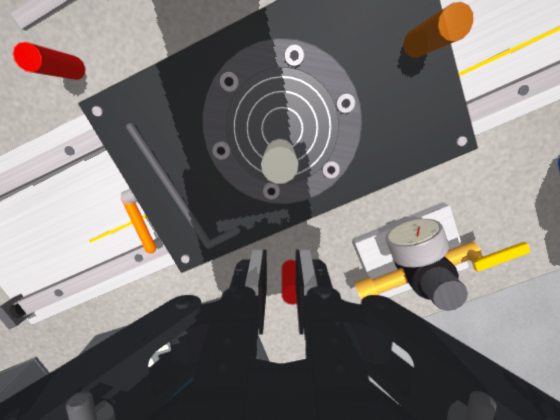

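The wrist view has the rings centred near (282,127), with the specimen's top at (279,160). It is nearly in line with the fingers, which are centred at u≈280. I'll fit both numerically.

```bash
cat > fit.py <<'E'
from h import *
from scipy.optimize import minimize
from scipy.ndimage import map_coordinates
th=np.linspace(0,2*np.pi,120,endpoint=False);ci=np.c_[np.cos(th),np.sin(th)]
def fit(c,p0=(630,-25),s0=(649,-34)):
    g=cv2.cvtColor(c["color"],cv2.COLOR_RGB2GRAY).astype(np.float32)
    ridge=np.clip(cv2.GaussianBlur(g,(0,0),1)-cv2.medianBlur(g.astype(np.uint8),9).astype(np.float32),-5,25)
    def sc(p):
        pts=np.vstack([np.c_[np.array(p)+r*ci,np.full(len(ci),102.)] for r in (17,29.5,40.5)])
        uv=proj(c,pts); return -map_coordinates(ridge,[uv[:,1],uv[:,0]],order=1).mean()
    best=min((sc((p0[0]+i,p0[1]+j)),p0[0]+i,p0[1]+j) for i in range(-10,11) for j in range(-10,11))
    r=minimize(sc,best[1:],method="Nelder-Mead",options=dict(initial_simplex=np.array(best[1:])+[[0,0],[.7,0],[0,.7]]))
    def hull(s,sh):
        P=np.vstack([np.c_[np.array(s)+12.5*ci,np.full(len(ci),z)] for z in (102.,168.)])
        m=np.zeros(sh,np.uint8); h=cv2.convexHull(proj(c,P).astype(np.float32))
        cv2.fillConvexPoly(m,np.round(h*16).astype(np.int32),1,shift=4); return m
    near=cv2.dilate(hull(s0,g.shape),np.ones((25,25)))
    m=cv2.morphologyEx((g>105).astype(np.uint8),cv2.MORPH_OPEN,np.ones((5,5)))*near
    def iou(s):
        h=hull(s,g.shape); return -(h&m).sum()/(h|m).sum()
    b=min((iou((s0[0]+i,s0[1]+j)),s0[0]+i,s0[1]+j) for i in np.arange(-10,10.1,1) for j in np.arange(-10,10.1,1))
    b=min((iou((b[1]+i,b[2]+j)),b[1]+i,b[2]+j) for i in np.arange(-1,1.01,.25) for j in np.arange(-1,1.01,.25))
    return r.x,r.fun,np.array(b[1:]),b[0]
def report(c,p0=(630,-25),s0=(649,-34)):
    p,ps,s,ss=fit(c,p0,s0); st=ctrl.sense(); q=st["ee_rot"]
    from scipy.spatial.transform import Rotation as R
    M=R.from_quat([q[1],q[2],q[3],q[0]]).as_matrix(); e=np.array(st["eef_pos"])
    t=lambda x: np.round((M.T@(np.array([*x,102])-e)),1)
    print("platen",p.round(1),round(ps,1),"spec",s,round(ss,3),"off",(s-p).round(1))
    print("in tool: platen",t(p),"spec",t(s),"eef",e.round(1),"t",st["time_s"],"F",np.round(st["force"],1))
    return p,s
E
python3 - <<'E'
from fit import *
for n in ("wrist","top","scene"): print(n);report(viewer.capture(n))
E
```

```text
wrist
platen [630.  -23.6] -20.2 spec [660. -23.] 7352229602913333.0 off [30.   0.6]
in tool: platen [ 61.4   1.3 129.7] spec [ 34.3  14.1 129.7] eef [685.5 -49.9 231.7] t 3.2 F [-0.9  0.1 -0.3]
top
platen [622.9 -22. ] -0.1 spec [651.   -44.25] 1.3425577928464012e+16 off [ 28.1 -22.3]
in tool: platen [ 68.6  -0.  129.7] spec [ 33.8  -8.9 129.7] eef [685.5 -49.9 231.7] t 3.25 F [ 0.   0.7 -0.8]
scene
platen [631.3 -22.4] -11.8 spec [638.25 -44.75] 3.835081928006144e+16 off [  6.9 -22.4]
in tool: platen [ 60.8   3.  129.7] spec [ 45.3 -14.6 129.7] eef [685.5 -50.  231.7] t 3.3 F [ 0.3  0.2 -0. ]fit.py:20: RuntimeWarning: overflow encountered in scalar negative
  h=hull(s,g.shape); return -(h&m).sum()/(h|m).sum()
```

Unsigned overflow in the IoU calculation; fixing it.

```bash
sed -i 's/return -(h&m).sum()\/(h|m).sum()/return -float((h\&m).sum())\/float((h|m).sum())/' fit.py
python3 - <<'E'
from fit import *
for n in ("wrist","scene"): print(n);report(viewer.capture(n))
E
```

```text
wrist
platen [630.1 -23.6] -20.2 spec [648.   -33.75] -0.779 off [ 17.9 -10.1]
in tool: platen [ 61.5   1.4 129.6] spec [ 41.   -0.5 129.6] eef [685.5 -50.1 231.6] t 3.35 F [ 0.1 -1.   0.2]
scene
platen [631.2 -22.3] -11.8 spec [647. -34.] -0.601 off [ 15.8 -11.7]
in tool: platen [ 61.    3.1 129.5] spec [ 41.8  -1.1 129.5] eef [685.6 -50.1 231.5] t 3.4 F [0.1 0.1 0.2]
```

```bash
python3 -m pendant '0 0 0 .093;0 -.0043 .04 0;0 0 .04 0;0 0 .034 0;0 0 .01 0;0 0 0 0'
python3 - <<'E'
from fit import *
c=viewer.capture("wrist");save(c,"w2.png",(150,60,430,270),2.5);report(c)
E
```

```text
time_s: 4.15
eef_pos: [683.7, -54.1, 107.8]
ee_rot: [0.0, 0.255, 0.967, -0.0]
force: [0.1, 0.0, -0.1]
grip_width: 0.169
grip_force: 0.0
platen [630.1 -23.6] -20.3 spec [648.25 -34.  ] -0.905 off [ 18.2 -10.4]
in tool: platen [62.1 -0.   6.6] spec [41.2 -0.1  6.7] eef [684.1 -54.2 108.8] t 4.2 F [-0.9 -0.2 -0.7]
```

View pics/w2.png

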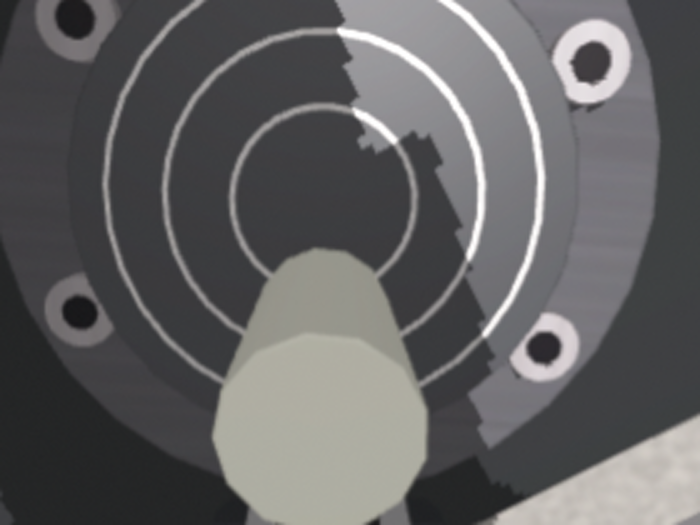

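Aligned: the specimen axis, ring centre and fingers all lie on the same picture column (u≈320 in the crop). Now a slow push.

```bash
python3 -m pendant '.005 0 0 0;.005 0 0 0;.005 0 0 0;.0015 0 0 0;.0015 0 0 0;.0015 0 0 0;.0015 0 0 0;.002 0 0 0;.002 0 0 0;.002 0 0 0'
python3 - <<'E'
from fit import *
report(viewer.capture("wrist"),s0=(645,-32))
E
```

```text
time_s: 5.45
eef_pos: [660.0, -40.7, 107.4]
ee_rot: [0.0, 0.255, 0.967, 0.0]
force: [-0.1, -0.1, 1.0]
grip_width: 0.17
grip_force: 0.3
platen [630.  -23.7] -19.5 spec [643. -30.] -0.862 off [13.  -6.3]
in tool: platen [34.2  0.   5.4] spec [19.8  0.9  5.4] eef [659.8 -40.6 107.4] t 5.5 F [ 0.4 -0.1  0.5]
```

```bash
python3 -m pendant '.0015 0 0 0;.002 0 0 0;.002 0 0 0;.002 0 0 0;.002 0 0 0;.0015 0 0 0;0 0 0 0'
python3 - <<'E'
from fit import *
c=viewer.capture("wrist");save(c,"w3.png",(150,60,430,270),2.5)
report(c,s0=(633,-26))
E
```

```text
time_s: 6.38
eef_pos: [650.3, -35.2, 107.3]
ee_rot: [-0.0, 0.255, 0.967, 0.0]
force: [0.4, 0.3, -0.2]
grip_width: 0.171
grip_force: 0.1
platen [630.1 -23.5] -18.3 spec [632.  -23.5] -0.919 off [1.9 0. ]
in tool: platen [23.4  0.2  5.2] spec [21.7  1.2  5.2] eef [650.3 -35.3 107.2] t 6.425 F [ 0.3 -0.4  0.3]
```

View pics/w3.png

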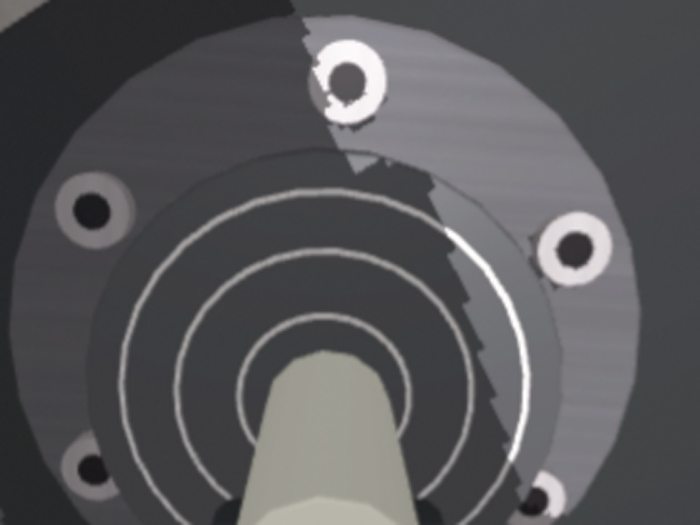

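The foot's far edge is at v≈351 against the ring at 318, a gap of about 6 mm, so roughly 2 mm remain. Sideways it is centred. I'll do the last nudge, then back off and up.

```bash
python3 -m pendant '.001 0 0 0;.001 0 0 0;0 0 0 0;-.002 0 0 0;-.01 0 0 0;-.025 0 0 0;-.02 0 -.03 0;0 0 -.06 0;0 0 -.04 0;0 0 0 0'
python3 - <<'E'
from fit import *
c=viewer.capture("wrist");save(c,"w4.png",(150,20,430,230),2.5)
report(c,s0=(630,-24));report(viewer.capture("scene"),s0=(630,-24))
E
```

```text
time_s: 7.68
eef_pos: [699.6, -63.0, 241.1]
ee_rot: [0.003, 0.255, 0.967, -0.0]
force: [-0.1, 0.0, -0.8]
grip_width: 0.171
grip_force: 0.0
platen [630.2 -22.7] -18.8 spec [628.75 -14.25] -0.556 off [-1.5  8.5]
in tool: platen [ 79.8   1.  136. ] spec [ 85.2   7.6 136. ] eef [698.9 -62.8 238.2] t 7.725 F [-0.1  0.4 -0. ]
platen [631.7 -22.6] -11.7 spec [638.25 -21.  ] -0.54 off [6.5 1.6]
in tool: platen [ 77.6   2.  134.5] spec [ 72.7   6.6 134.5] eef [698.4 -62.6 236.5] t 7.775 F [-0.3 -0.3 -1.1]
```

View pics/w4.png

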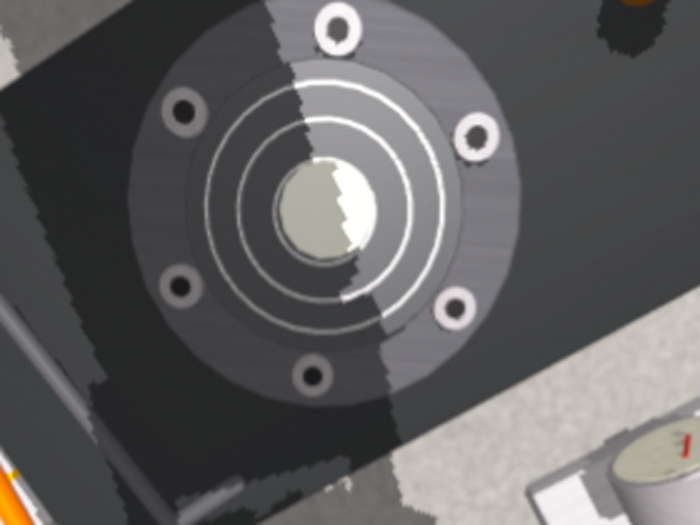

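The disc appears nearly concentric in the inner ring: disc centre about (328,209) in the crop, ring about (325,207). The fit is confused by the sunlit steel, so I'll check the top disc with an adapted threshold and an overlay.

Run:
```python
from fit import *
c=viewer.capture("wrist");p,_,_,_=fit(c)
g=cv2.cvtColor(c["color"],cv2.COLOR_RGB2GRAY)
im=c["color"][:,:,::-1].copy()
im=cv2.resize(im,None,fx=4,fy=4,interpolation=cv2.INTER_CUBIC)
for z,r,col in((102,17,(0,255,0)),(168,12.5,(0,0,255))):
    q=proj(c,np.c_[p+r*ci,np.full(len(ci),z)]); cv2.polylines(im,[np.round(q*4+1.5).astype(int)],True,col,1)
k=proj(c,[[*p,168]])[0]; print(p,k,ctrl.sense()["eef_pos"])
u,v=(k*4).astype(int); cv2.imwrite("pics/w5.png",cv2.resize(im[v-140:v+140,u-160:u+160],None,fx=2,fy=2))
s=viewer.capture("scene"); q=proj(s,[[*p,102]])[0].astype(int)
save(s,"s5.png",(q[0]-40,q[1]-40,q[0]+40,q[1]+30),7)
```

```text
[630.26081429 -22.84937962] [280.92154006 105.26700541] [698.08489041 -62.56745373 235.62708768]
```

View pics/w5.png

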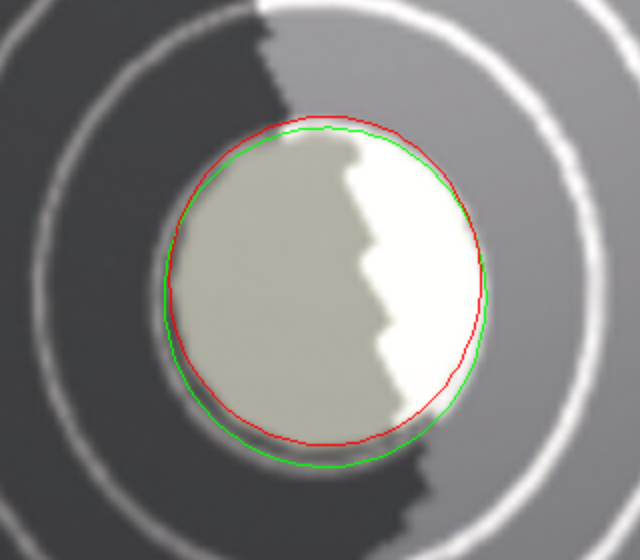

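View pics/s5.png

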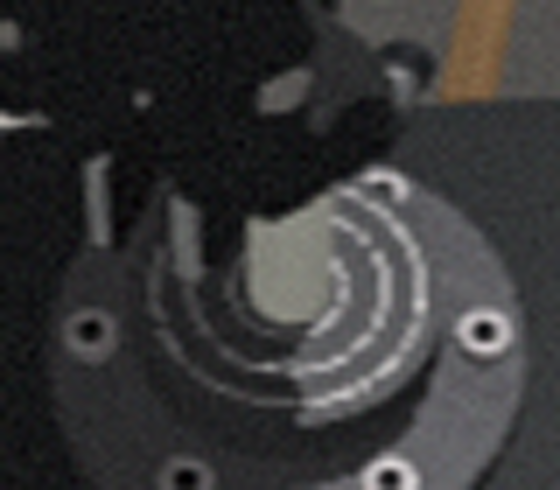

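The disc matches the predicted centred outline (red) to within about 1 mm, the specimen is upright inside the innermost ring in both views, and the gripper is clear. Handing in.

```bash
python3 -c "
from rig import ctrl
print(ctrl.finish_job())"
```

```text
the job is handed in; nothing more can be done
None
```

I slid the specimen into the innermost ring; in the last pictures it stood upright, within about 1 mm of centre, with the gripper backed off clear; the job is handed in, but no verdict came back.

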